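Screw down the cheese press

TASK

One of the two screw presses holds a mould of cheese. Screw that press down by its round knob, clockwise from above and regripping as often as needed, as far as it will go, so that its plate presses firmly on the follower disc; then let go. Leave the empty press as it is.

Things in the scene. Friction and masses are not known exactly. Their poses are not given: they have to be found in the camera images.
- full_press: Fixed steel screw press that holds the mould; left or right of its empty twin. Origin under the base's centre, on the screw's axis, z up, front to -x. Base 140 (x) x 190 (y) mm, top at z = 16; columns 14 mm thick at y = +-77; bridge 36 (x) x 182 (y) mm, z = 145 to 165, with a 30 mm round boss in its middle up to z = 171 and domed nuts at y = +-77 up to z = 174
- full_press_knob (a joint): Turn of that press's knob, rad: 0 fully up, grows clockwise from above, hard stop at 11.0 where the steel shoulder under the knob meets the bridge's boss. Starts at 0 to 1.5. Knob, spindle and plate sink together 10 mm a turn (1.59 mm per rad). Turning takes about 0.1 N m; it stays where let go. The plate meets the follower near 7 rad, then a 1.5 N/mm spring yields
- full_press_grip (a point): Centre of that knob, on the screw's axis at mid height: the point to grip. Black ribbed round knob, 43 mm in diameter, 30 mm tall, a small white dot on top near its edge; below it a 20 mm shoulder. The point is 221 mm over the worktop at turn 0 and 203 mm fully down; the knob's underside is then still 17 mm above the boss. Its frame turns with the knob
- full_press_plate: Round steel pressing plate, 64 mm in diameter and 8 mm thick, under that press's bridge. Origin at the centre of its underside
- follower: White plastic follower disc, 101 mm in diameter and 13 mm thick, lying on the cheese in the mould and standing 6 mm out of it. Origin at the centre of its underside
- mould: White perforated round mould, 114 mm in diameter at the rim and 70 mm tall, with the cheese in it, standing loose on the press's base on the screw's axis to within 3 mm. Origin at the centre of its underside
- empty_press_knob (a joint): Turn of the knob of the empty press, same meaning; starts between 0 and 0.5. Leave it
- empty_press_grip (a point): Centre of the empty press's knob. Leave it
Mind the look-alikes: they are no part of the job. Leave any orange or turquoise look-alike of the follower alone.

How it is judged:
At the end, for the whole second after the job is handed in: The knob of the press with the mould is screwed down to its stop (within 0.8 rad, so turn above 10.2 rad) and at rest, and the plate bears on the follower with more than 4 N, the follower's centre within 15 mm of the plate's (value of joint full_press_knob above 10.2 rad and velocity of joint full_press_knob between -0.1 and 0.1 rad/s and contact force between full_press_plate and follower above 4 N and horizontal distance between full_press_plate and follower below 0.015 m); the robot touches nothing.
It fails at once if the empty press is screwed down (its knob turned beyond 1.0 rad) (value of joint empty_press_knob above 1 rad).
It also fails if it takes over 70 s, if anything falls off the work surface, if the arm or the gripper's body presses on something with over 40 N, if the wrist force passes 120 N, or if a joint passes its speed limit or range.

ROBOT

A 6-joint arm with a two-finger parallel gripper is mounted at the origin on a cart in front of the work surface, level with it; the furniture and walls round the work are solid. World frame = base frame: x ahead of the robot, y to its left, z up, the work surface at z = 0. Lengths are in m, angles in rad, forces in N, time in s.
With the tool pointing down it reaches from about 0.3 to 0.775 m from the base axis. Payload 14.6 kg.
Tool frame: the origin (TCP) lies on the centre line of the jaws, within the pads' length; the fingertips stand 25 mm ahead of it and the grasp point (between the pads) lies 6 mm ahead of it; z points along the fingers, y is the line along which they close (so a half turn about z gives the same grasp; the last joint's range is limited). The gripper opens to 94 mm and grips with 3 to 60 N. Pads are 16 mm wide; open, the fingers measure 119 mm over their backs; the gripper's body (75 mm by 177 mm) begins 78 mm behind the grasp point.
Start: joints at [1.15, 0.3, 1.521, -0, 1.321, -0.067], TCP at [0.191, 0.516, 0.23] pointing down, gripper open.
Joint ranges: [-3.03, 3.03], [-0.79, 2.21], [0.23, 2.52], [-1.04, 4.18], [0, 3.07], [-2.55, 2.55]. Speed limits (rad/s): [2.22, 2.22, 2.57, 3.14, 3.14, 3.14].

INTERFACE

Orientations are given as a unit quaternion [w, x, y, z].
In Python, from cell import * gives the robot as it stands.
- The arm moves only by the tool drive_tool, never from a script. Its argument "steps" is a list of rows, each a list of 5 numbers: the shift along the tool's x, y, z in units of 0.05 m (1.0 is 0.05 m), then the turn about the tool's z in units of 8 degrees (1.0 is 8 degrees), then the opening, from -1 (shut) to 1 (fully open). In form: [[dx, dy, dz, twist, grip], ...]. A call has 1 to 12 rows; each row shifts and turns the commanded pose from where the row before left it, along the tool's axes as they then stand; what a row does not reach is not made up. A row lasts 1/8 s, in which the tool goes at most 62.5 mm and 10.7 degrees, less where a joint would pass 70% of its speed; a pose out of reach is approached as far as the arm can. A call with a number of a shift or a turn outside -1 to 1 is refused whole. A call with a gripper value outside its range is refused whole. The fingers move at their own pace and stop on an object; "grip_force" is the grip in N (left out, the last holds). Time passes only in rows, so rows that do not move let the fingers close. It gives the time, the measured TCP pose, the force, the opening and the grip force at its end, in the units of the state.
- read_state(): the state, without advancing time (a new reading comes with each control period).
- snapshot(name): name is "side" or "top" or "wrist"; returns (picture, depth): 480x640x3 uint8, blue, green, red; 480x640 float32, m along the optical axis (not along the pixel's ray), 0 where there is no reading.
- camera_model(name): a dict with "fx", "fy", "cx", "cy" (pixels), "k1" (the pictures are not rectified: a ray, as slopes to the right and down, at radius r is drawn at 1 + k1 r^2 times it, then the intrinsics apply), "extrinsics" (4x4, takes a point from camera to world coordinates); the wrist camera has in their place "tool_from_camera" (4x4, takes a point from camera to tool coordinates, whose origin is the TCP and whose axes are the flange's). Camera axes: x right, y up, looking along -z (the intrinsics and any distortion apply to the point x, -y, -z); pixel columns grow to the right and rows downward; lengths in m; the calibration is good to about 2 mm. A picture is of the moment at which its call begins: read the wrist's pose just before it. camera_model takes no time and is no camera call.
- job_done(): hands the job in; it is judged then, once.
The state is a dict: "clock": time; "q": joint angles; "joint_velocities": joint speeds; "tau": joint torques, N m; "eef_pos": TCP position; "eef_rot": TCP orientation; "force": force on the tool from outside, world axes, zero at the start; "wrist_torque": the same for the moment, N m; "finger_gap": finger opening in m; "grip_force": force on a finger pad.
Only numpy, scipy, OpenCV 4.12 (cv2) and the standard library are available. Lean on these libraries where they do the work, as an engineer would, in place of code of your own. Each camera call takes 0.05 s, during which the arm holds its last target. There are 200 camera calls.

## Working session

There is one attempt and no reset: what is moved stays moved. The work goes in short steps, Python scripts to look and compute and a tool call to move; the robot and the scene stay as the last step left them, time stands still between calls to the robot, and variables do not carry over. Pictures are saved under pics/ and viewed, at most 10 in all, crops included, and the job is handed in when it is done.

Besides the shell and the picture viewer there is one more tool, called as name([rows], argument=value, ...), one row to a line, values as JSON. drive_tool: Moves the arm, as the interface text tells. Its arguments: {"type":"object","properties":{"steps":{"type":"array"},"grip_force":{"type":"number"}},"required":["steps"]}

```bash
mkdir -p pics; cat > h.py <<'E'
from cell import *
import numpy as np, cv2
def world(name,u,v,d,tool=None):
    m=camera_model(name)
    K=np.array([[m['fx'],0,m['cx']],[0,m['fy'],m['cy']],[0,0,1.]])
    p=cv2.undistortPoints(np.array([[[u,v]]],float),K,np.array([m['k1'],0,0,0]))[0,0]
    c=np.array([p[0]*d,-p[1]*d,-d,1])
    return ((m['extrinsics'] if name!='wrist' else tool@np.array(m['tool_from_camera']))@c)[:3]
E
python3 - <<'E'
from h import *
s=read_state();print(s)
for n in('top','side'):
    p,d=snapshot(n);cv2.imwrite(f'pics/{n}0.png',p);np.save(f'{n}0.npy',d)
    print(n,np.round(camera_model(n)['extrinsics'],3))
E
```

```text
{'clock': 0.0, 'q': array([ 1.15036509e+00,  3.00481939e-01,  1.52157511e+00,  1.12827652e-05,
        1.32068686e+00, -6.65771433e-02]), 'joint_velocities': array([ 0.00098262, -0.00044615,  0.00141047,  0.0008238 , -0.00154906,
       -0.00187271]), 'tau': array([-7.35697677e-05, -5.31809020e+01, -3.52737021e+01,  7.09070452e-02,
        2.44987925e-02, -3.48850813e-05]), 'eef_pos': array([0.19047863, 0.5157196 , 0.22988289]), 'eef_rot': array([-1.44090590e-04,  1.76006774e-01,  9.84388787e-01, -5.57328893e-04]), 'force': array([ 0.14445443, -0.73746844,  0.70913336]), 'wrist_torque': array([ 0.01688971, -0.00495877, -0.0205883 ]), 'grip_force': 0.0, 'finger_gap': 0.09406663922270347}
top [[ 0.01   0.998 -0.066  0.555]
 [-1.     0.011  0.02  -0.024]
 [ 0.021  0.066  0.998  1.355]
 [ 0.     0.     0.     1.   ]]
side [[-0.999  0.029 -0.024  0.607]
 [-0.036 -0.599  0.8    0.851]
 [ 0.009  0.8    0.6    0.813]
 [ 0.     0.     0.     1.   ]]
```

View pics/top0.png

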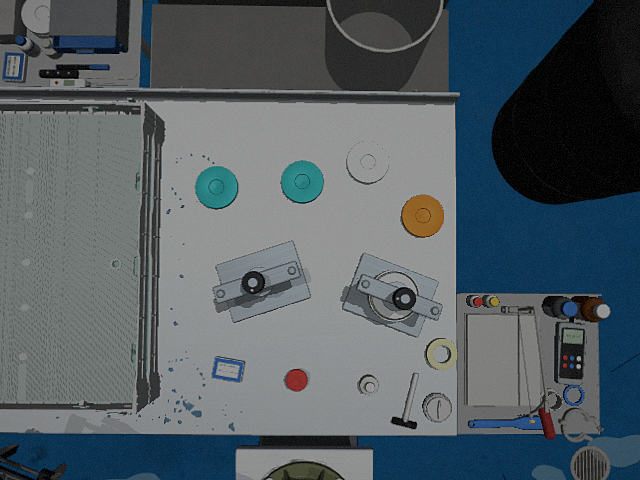

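View pics/side0.png

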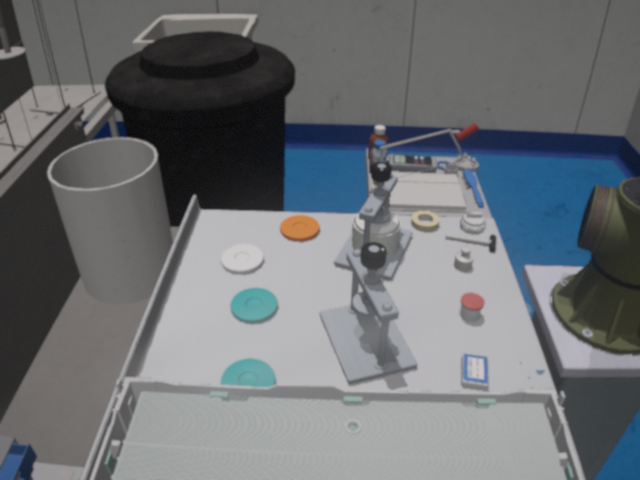

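The press with the mould is the right one in the top view: knob at (404,299), nuts at about (365,283) and (434,311). The left press, with its knob at (253,283), is empty.

```bash
python3 - <<'E'
from h import *
d=np.load('top0.npy')
p=cv2.imread('pics/top0.png')
for u,v in((404,299),(404,292),(365,283),(434,311),(253,283)):
    z=np.median(d[v-2:v+3,u-2:u+3]); print(u,v,z,world('top',u,v,z).round(4))
ds=np.load('side0.npy')
for u,v in((381,172),(374,256)):
    z=np.median(ds[v-2:v+3,u-2:u+3]); print(u,v,z,world('side',u,v,z).round(4))
# knob-top points by height
m=[]
for v in range(280,320):
  for u in range(385,425):
    if d[v,u]>0:
      w=world('top',u,v,d[v,u])
      if .215<w[2]<.25: m.append(w)
m=np.array(m);print(len(m),m.mean(0),m.min(0),m.max(0),(m.min(0)+m.max(0))/2)
c=cv2.resize(p[240:350,330:460],None,fx=6,fy=5.4,interpolation=cv2.INTER_CUBIC);c=cv2.convertScaleAbs(c,alpha=1.5)
cv2.imwrite('pics/crop1.png',cv2.resize(c,(780,600)))
E
```

```text
404 299 1.1181941 [ 0.5088 -0.1967  0.2347]
404 292 1.1195399 [ 0.5224 -0.1967  0.2342]
365 283 1.1796359 [ 0.5383 -0.1255  0.1736]
434 311 1.1794804 [ 0.4822 -0.2682  0.1729]
253 283 1.1136415 [0.537  0.0977 0.2352]
381 172 1.1701604 [ 0.5108 -0.1768  0.2288]
374 256 0.93122715 [0.5384 0.1195 0.2331]
419 [ 0.51036395 -0.19675467  0.23274699] [ 0.48892173 -0.21922019  0.21506848] [ 0.53206162 -0.17596789  0.24094306] [ 0.51049168 -0.19759404  0.22800577]
```

View pics/crop1.png

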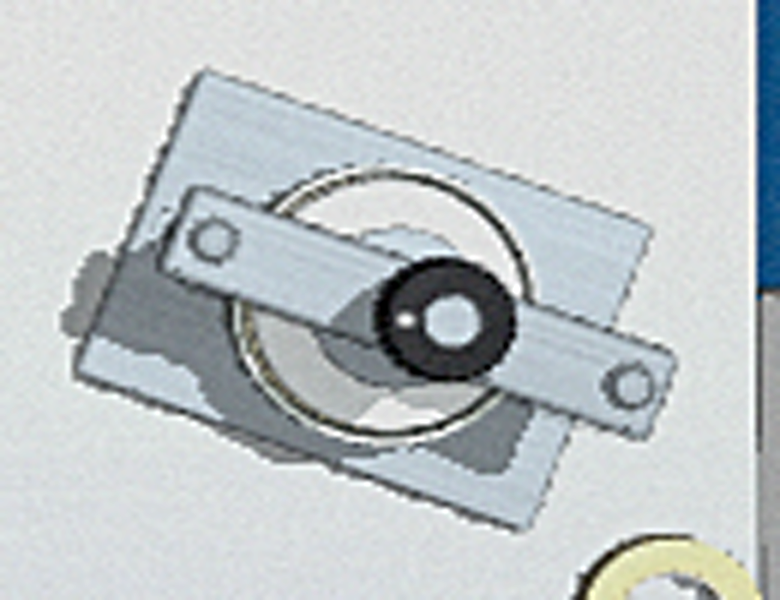

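Knob centre is about (0.510, -0.197) and its top is at z = 0.2345, so the grip height is about 0.2195 (turn about 1). The midpoint of the nuts agrees. Positive twist is clockwise and raises q6. I'll lift, then travel.

drive_tool([
  [0,0,-0.8,0,1],
  [0,0,-0.8,0,1],
  [-0.75,-0.77,0,0,1],
  [-0.75,-0.77,0,0,1],
  [-0.75,-0.77,0,0,1],
  [-0.75,-0.77,0,0,1],
  [-0.75,-0.77,0,0,1],
  [-0.75,-0.77,0,0,1],
  [-0.75,-0.77,0,0,1],
  [-0.75,-0.77,0,0,1],
  [-0.75,-0.77,0,0,1],
  [-0.75,-0.77,0,0,1],
], grip_force=30)

```text
clock: 1.6
eef_pos: [0.4092, 0.0231, 0.3104]
eef_rot: [0.0, 0.176, 0.984, 0.0]
force: [0.4, 1.0, -0.5]
finger_gap: 0.0938
grip_force: 0.0
```

drive_tool([
  [-0.75,-0.77,0,0,1],
  [-0.75,-0.77,0,0,1],
  [-0.75,-0.77,0,0,1],
  [-0.75,-0.77,0,0,1],
  [0,0,0,-1,1],
  [0,0,0,-1,1],
  [0,0,0,-1,1],
  [0,0,0,-1,1],
  [0,0,0,-1,1],
  [0,0,0,0,1],
  [0,0,0,0,1],
])

```text
clock: 2.98
eef_pos: [0.4963, -0.1716, 0.3103]
eef_rot: [-0.0, -0.17, 0.985, 0.0]
force: [-0.5, 0.1, -0.6]
finger_gap: 0.0942
grip_force: 0.0
```

```bash
cat >> h.py <<'E'
from scipy.spatial.transform import Rotation as R
def tool():
    s=read_state();T=np.eye(4);w,x,y,z=s['eef_rot'];T[:3,:3]=R.from_quat([x,y,z,w]).as_matrix();T[:3,3]=s['eef_pos'];return s,T
def todo(p):
    s,T=tool();print('q',s['q'].round(3),'pos',s['eef_pos'].round(4),'z',T[:3,2].round(4),'F',s['force'].round(1),'t',s['clock'],'units',(T[:3,:3].T@(np.array(p)-T[:3,3])/.05).round(3))
E
python3 - <<'E'
from h import *
todo([.5103,-.1968,.2255])
s,T=tool();p,d=snapshot('wrist');cv2.imwrite('pics/w1.png',p)
m=[]
for v in range(0,480,2):
  for u in range(0,640,2):
    if d[v,u]>0:
      w=world('wrist',u,v,d[v,u],T)
      if .222<w[2]<.25 and abs(w[0]-.51)<.06 and abs(w[1]+.197)<.06: m.append(w)
m=np.array(m);print(len(m),m.mean(0),m.min(0),m.max(0),(m.min(0)+m.max(0))/2)
E
```

```text
q [-0.403  0.194  1.468 -0.     1.48  -2.315] pos [ 0.4963 -0.1716  0.3103] z [-2.e-04  1.e-04 -1.e+00] F [-0.5  0.1 -0.6] t 2.975 units [-0.096 -0.57   1.696]Traceback (most recent call last):
  File "<stdin>", line 8, in <module>
  File "h.py", line 4, in world
    m=camera_model(name)
ValueError: time passes only in moves, steps and waits
```

View pics/w1.png

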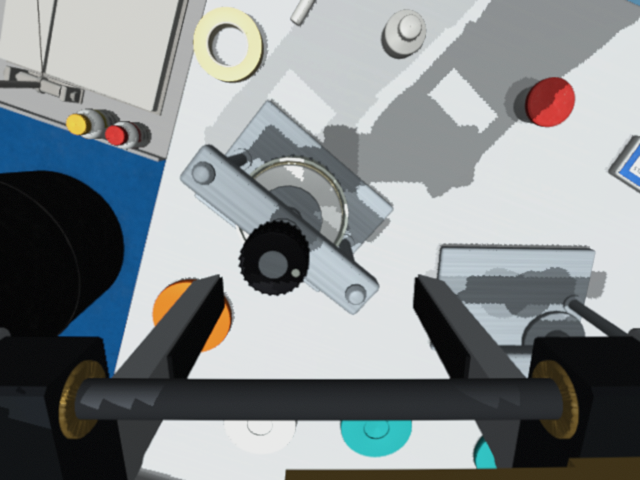

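The wrist view shows the knob at (274,258), left of the jaw centre line, as the sums predict. I'll centre over it and check with the depth.

drive_tool([
  [-0.1,-0.57,0,0,1],
  [0,0,0.6,0,1],
  [0,0,0,0,1],
])

```text
clock: 3.4
eef_pos: [0.51, -0.1965, 0.2787]
eef_rot: [-0.002, -0.17, 0.985, 0.001]
force: [0.3, 0.2, 1.8]
finger_gap: 0.094
grip_force: 0.0
```

```bash
sed -i 's/^def world/from functools import lru_cache\ncm=lru_cache(camera_model)\ndef world/; s/m=camera_model(name)/m=cm(name)/' h.py
python3 - <<'E'
from h import *
todo([.5103,-.1968,.2255])
s,T=tool();p,d=snapshot('wrist');cv2.imwrite('pics/w2.png',p)
m=[]
for v in range(0,480,2):
  for u in range(0,640,2):
    if d[v,u]>0:
      w=world('wrist',u,v,d[v,u],T)
      if .226<w[2]<.25 and abs(w[0]-.51)<.035 and abs(w[1]+.197)<.035: m.append(w)
m=np.array(m);print(len(m),np.median(m,0),m.min(0),m.max(0),(m.min(0)+m.max(0))/2)
E
```

```text
q [-0.435  0.262  1.457  0.     1.426 -2.348] pos [ 0.51   -0.1965  0.2787] z [-0.0036  0.0017 -1.    ] F [0.3 0.2 1.8] t 3.4 units [-0.007 -0.01   1.063]
1212 [ 0.50534927 -0.19710314  0.23373447] [ 0.48484961 -0.21866218  0.22628535] [ 0.52868617 -0.17428704  0.23645412] [ 0.50676789 -0.19647461  0.23136974]
```

View pics/w2.png

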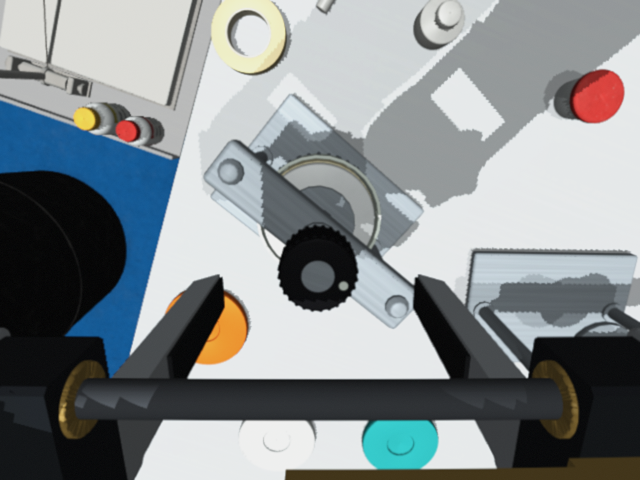

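The knob at (318,270) is centred between the jaws, and the wrist depth agrees within 3 mm. I'll go down and close.

drive_tool([
  [0.02,0,0.5,0,1],
  [0,0,0.5,0,1],
  [0,0,0.06,0,1],
  [0,0,0,0,-1],
  [0,0,0,0,-1],
  [0,0,0,0,-1],
  [0,0,0,0,-1],
  [0,0,0,0,-1],
  [0,0,0,0,-1],
])

```text
clock: 4.58
eef_pos: [0.5097, -0.197, 0.2275]
eef_rot: [-0.0, -0.171, 0.985, 0.0]
force: [-0.3, 1.6, 0.2]
finger_gap: 0.0424
grip_force: 30.0
```

```bash
python3 -c "
from h import *
todo([.5095,-.197,.2255]);print(read_state()['wrist_torque'])"
```

```text
q [-0.436  0.294  1.535  0.     1.312 -2.351] pos [ 0.5097 -0.197   0.2275] z [-1.e-04  2.e-04 -1.e+00] F [-0.3  1.6  0.2] t 4.575 units [0.003 0.001 0.04 ]
[0.18455891 0.15147128 0.03703959]
```

drive_tool([
  [0,0,0.0045,1,-1],
  [0,0,0.0045,1,-1],
  [0,0,0.0045,1,-1],
  [0,0,0.0045,1,-1],
  [0,0,0.0045,1,-1],
  [0,0,0.0045,1,-1],
  [0,0,0.0045,1,-1],
  [0,0,0.0045,1,-1],
  [0,0,0.0045,1,-1],
  [0,0,0.0045,1,-1],
  [0,0,0.0045,1,-1],
  [0,0,0.0045,1,-1],
])

```text
clock: 6.08
eef_pos: [0.5093, -0.1977, 0.2248]
eef_rot: [0.0, 0.619, 0.785, -0.001]
force: [-4.5, -4.7, 1.9]
finger_gap: 0.0424
grip_force: 30.0
```

```bash
python3 -c "
from h import *
todo([.5095,-.197,.2248]);print(read_state()['wrist_torque'])
p,d=snapshot('wrist');cv2.imwrite('pics/w3.png',p)"
```

```text
q [-4.370e-01  2.960e-01  1.539e+00 -1.000e-03  1.307e+00 -6.710e-01] pos [ 0.5093 -0.1977  0.2248] z [-8.0e-04 -1.2e-03 -1.0e+00] F [-4.5 -4.7  1.9] t 6.075 units [0.013 0.007 0.   ]
[-0.85311582  0.77872805  0.05779147]
```

View pics/w3.png

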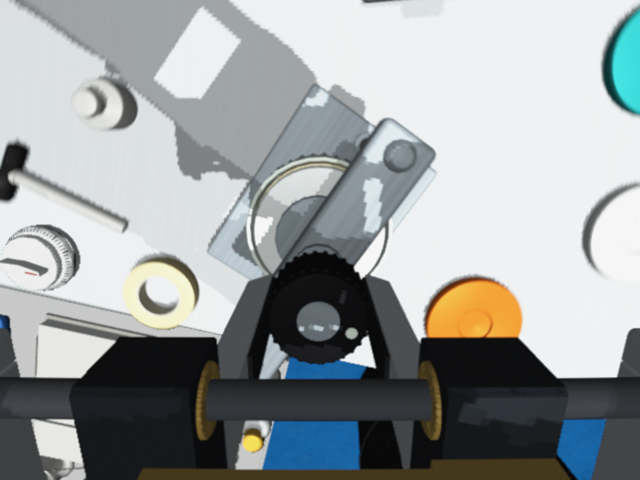

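The dot is still at lower right of the knob centre in the tool frame, at (352,333), so the knob turns with the gripper. I'll continue the stroke.

drive_tool([
  [0,0,0.0045,1,-1],
  [0,0,0.0045,1,-1],
  [0,0,0.0045,1,-1],
  [0,0,0.0045,1,-1],
  [0,0,0.0045,1,-1],
  [0,0,0.0045,1,-1],
  [0,0,0.0045,1,-1],
  [0,0,0.0045,1,-1],
  [0,0,0.0045,1,-1],
  [0,0,0.0045,1,-1],
  [0,0,0.0045,1,-1],
  [0,0,0.0045,1,-1],
])

```text
clock: 7.62
eef_pos: [0.5087, -0.1973, 0.2221]
eef_rot: [-0.0, 0.998, 0.065, -0.001]
force: [-9.5, -0.1, 4.7]
finger_gap: 0.0426
grip_force: 30.0
```

drive_tool([
  [0,0,0.0045,1,-1],
  [0,0,0.0045,1,-1],
  [0,0,0.0045,1,-1],
  [0,0,0.0045,1,-1],
  [0,0,0.0045,1,-1],
  [0,0,0.0045,1,-1],
  [0,0,0.0045,1,-1],
  [0,0,0.0045,1,-1],
  [0,0,0.0045,1,-1],
  [0,0,0,0,-1],
])

```text
clock: 8.88
eef_pos: [0.509, -0.1967, 0.2201]
eef_rot: [0.0, 0.846, -0.533, -0.001]
force: [-7.3, 4.0, 4.5]
finger_gap: 0.0423
grip_force: 30.0
```

```bash
python3 -c "
from h import *
todo([.5103,-.197,.22]);print(read_state()['wrist_torque'])"
```

```text
q [-0.436  0.3    1.545 -0.     1.298  2.259] pos [ 0.509  -0.1967  0.2201] z [-2.e-03  9.e-04 -1.e+00] F [-7.3  4.   4.5] t 8.875 units [ 0.016 -0.022  0.002]
[ 0.67088406  1.50406606 -0.14208289]
```

Turned 4.6 rad. Release, turn back, regrip.

drive_tool([
  [0,0,0,0,0.4],
  [0,0,0,0,0.4],
  [0,0,0,0,0.4],
  [0,0,0,-1,0.4],
  [0,0,0,-1,0.4],
  [0,0,0,-1,0.4],
  [0,0,0,-1,0.4],
  [0,0,0,-1,0.4],
  [0,0,0,-1,0.4],
  [0,0,0,-1,0.4],
  [0,0,0,-1,0.4],
  [0,0,0,-1,0.4],
])

```text
clock: 10.38
eef_pos: [0.5097, -0.1971, 0.22]
eef_rot: [0.0, 0.998, 0.07, 0.0]
force: [-0.1, -0.3, -1.1]
finger_gap: 0.0654
grip_force: 0.0
```

drive_tool([
  [0,0,0,-1,0.4],
  [0,0,0,-1,0.4],
  [0,0,0,-1,0.4],
  [0,0,0,-1,0.4],
  [0,0,0,-1,0.4],
  [0,0,0,-1,0.4],
  [0,0,0,-1,0.4],
  [0,0,0,-1,0.4],
  [0,0,0,-1,0.4],
  [0,0,0,-1,0.4],
  [0,0,0,-1,0.4],
  [0,0,0,-1,0.4],
])

```text
clock: 11.88
eef_pos: [0.5097, -0.1971, 0.22]
eef_rot: [0.0, 0.616, 0.788, -0.0]
force: [0.5, 0.6, -0.1]
finger_gap: 0.0657
grip_force: 0.0
```

drive_tool([
  [0,0,0,-1,0.4],
  [0,0,0,-1,0.4],
  [0,0,0,-1,0.4],
  [0,0,0,-1,0.4],
  [0,0,0,-1,0.4],
  [0,0,0,-1,0.4],
  [0,0,0,-1,0.4],
  [0,0,0,-1,0.4],
  [0,0,0,-1,0.4],
  [0,0,0,-1,0.4],
  [0,0,0,-1,0.4],
  [0,0,0,0,0.4],
])

```text
clock: 13.38
eef_pos: [0.5097, -0.1971, 0.22]
eef_rot: [0.0, -0.102, 0.995, -0.0]
force: [-0.6, 0.5, 0.3]
finger_gap: 0.0657
grip_force: 0.0
```

```bash
python3 - <<'E'
from h import *
todo([.5095,-.197,.218])
s,T=tool();p,d=snapshot('wrist');cv2.imwrite('pics/w4.png',p)
E
```

```text
q [-0.436  0.301  1.545 -0.     1.296 -2.211] pos [ 0.5097 -0.1971  0.22  ] z [ 0. -0. -1.] F [-0.6  0.5  0.3] t 13.375 units [0.004 0.002 0.04 ]
```

View pics/w4.png

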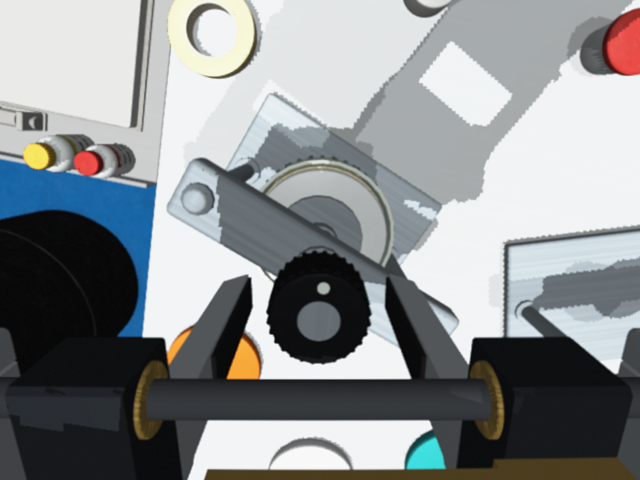

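The dot is now at (324,288) above the centre (318,320): it matches the turn made, and the knob stays centred. Second stroke.

drive_tool([
  [0,0,0,-1,0.4],
  [0,0,0,0,-1],
  [0,0,0,0,-1],
  [0,0,0,0,-1],
  [0,0,0,0,-1],
  [0,0,0.0045,1,-1],
  [0,0,0.0045,1,-1],
  [0,0,0.0045,1,-1],
  [0,0,0.0045,1,-1],
  [0,0,0.0045,1,-1],
  [0,0,0.0045,1,-1],
  [0,0,0.0045,1,-1],
], grip_force=40)

```text
clock: 14.92
eef_pos: [0.5096, -0.1975, 0.2185]
eef_rot: [0.0, 0.314, 0.949, -0.0]
force: [-0.0, -3.2, -0.9]
finger_gap: 0.0426
grip_force: 40.0
```

drive_tool([
  [0,0,0.0045,1,-1],
  [0,0,0.0045,1,-1],
  [0,0,0.0045,1,-1],
  [0,0,0.0045,1,-1],
  [0,0,0.0045,1,-1],
  [0,0,0.0045,1,-1],
  [0,0,0.0045,1,-1],
  [0,0,0.0045,1,-1],
  [0,0,0.0045,1,-1],
  [0,0,0.0045,1,-1],
  [0,0,0.0045,1,-1],
  [0,0,0.0045,1,-1],
])

```text
clock: 16.42
eef_pos: [0.5088, -0.1976, 0.2158]
eef_rot: [-0.0, 0.916, 0.402, -0.001]
force: [-8.5, -3.7, 3.6]
finger_gap: 0.0426
grip_force: 40.0
```

```bash
python3 -c "
from h import *
todo([.5097,-.197,.2158]);print(read_state()['wrist_torque'])"
```

```text
q [-0.437  0.304  1.551 -0.002  1.289  0.307] pos [ 0.5088 -0.1976  0.2158] z [-2.1e-03 -8.0e-04 -1.0e+00] F [-8.5 -3.7  3.6] t 16.425 units [ 0.021  0.004 -0.   ]
[-0.54066879  1.68032973  0.10355087]
```

drive_tool([
  [0,0,0.0045,1,-1],
  [0,0,0.0045,1,-1],
  [0,0,0.0045,1,-1],
  [0,0,0.0045,1,-1],
  [0,0,0.0045,1,-1],
  [0,0,0.0045,1,-1],
  [0,0,0.0045,1,-1],
  [0,0,0.0045,1,-1],
  [0,0,0.0045,1,-1],
  [0,0,0.0045,1,-1],
  [0,0,0.0045,1,-1],
  [0,0,0.0045,1,-1],
])

```text
clock: 17.92
eef_pos: [0.5088, -0.1968, 0.2131]
eef_rot: [0.0, 0.911, -0.411, -0.001]
force: [-9.4, 3.3, 5.0]
finger_gap: 0.0424
grip_force: 40.0
```

```bash
python3 -c "
from h import *
todo([.5097,-.197,.2158]);print(read_state()['wrist_torque'])"
```

```text
q [-0.436  0.306  1.554 -0.     1.284  1.983] pos [ 0.5088 -0.1968  0.2131] z [-2.4e-03  7.0e-04 -1.0e+00] F [-9.4  3.3  5. ] t 17.925 units [ 0.015 -0.011 -0.054]
[0.65293935 1.79933817 0.11048335]
```

drive_tool([
  [0,0,0.0045,1,-1],
  [0,0,0.0045,1,-1],
  [0,0,0,0,-1],
  [0,0,0,0,0.4],
  [0,0,0,0,0.4],
  [0,0,0,0,0.4],
  [0,0,0,-1,0.4],
  [0,0,0,-1,0.4],
  [0,0,0,-1,0.4],
  [0,0,0,-1,0.4],
  [0,0,0,-1,0.4],
  [0,0,0,-1,0.4],
])

```text
clock: 19.42
eef_pos: [0.5097, -0.1971, 0.2126]
eef_rot: [0.0, 0.99, -0.139, 0.0]
force: [0.4, 0.3, 0.0]
finger_gap: 0.0657
grip_force: 0.0
```

drive_tool([
  [0,0,0,-1,0.4],
  [0,0,0,-1,0.4],
  [0,0,0,-1,0.4],
  [0,0,0,-1,0.4],
  [0,0,0,-1,0.4],
  [0,0,0,-1,0.4],
  [0,0,0,-1,0.4],
  [0,0,0,-1,0.4],
  [0,0,0,-1,0.4],
  [0,0,0,0,0.4],
])

```text
clock: 20.68
eef_pos: [0.5097, -0.1971, 0.2126]
eef_rot: [0.0, 0.884, 0.467, -0.0]
force: [-0.2, 0.3, 0.9]
finger_gap: 0.0655
grip_force: 0.0
```

drive_tool([
  [0,0,0,0,-1],
  [0,0,0,0,-1],
  [0,0,0,0,-1],
  [0,0,0,0,-1],
  [0,0,0.0045,1,-1],
  [0,0,0.0045,1,-1],
  [0,0,0.0045,1,-1],
  [0,0,0.0045,1,-1],
])

```text
clock: 21.68
eef_pos: [0.5096, -0.1971, 0.2117]
eef_rot: [0.0, 0.979, 0.203, -0.0]
force: [-3.4, 0.9, 2.4]
finger_gap: 0.0422
grip_force: 40.0
```

```bash
python3 -c "
from h import *
todo([.5097,-.197,.209]);print(read_state()['wrist_torque'],read_state()['tau'])"
```

```text
q [-0.436  0.308  1.555 -0.     1.279  0.725] pos [ 0.5096 -0.1971  0.2117] z [-3.e-04 -1.e-04 -1.e+00] F [-3.4  0.9  2.4] t 21.675 units [ 0.003 -0.     0.055]
[0.06412771 0.68766157 0.70725369] [ -0.14767748 -52.20399857 -35.21779418   0.319224    -0.72768649
  -1.95846677]
```

drive_tool([
  [0,0,0.002,0.5,-1],
  [0,0,0.002,0.5,-1],
  [0,0,0,0,-1],
])

```text
clock: 22.05
eef_pos: [0.5101, -0.197, 0.2118]
eef_rot: [0.0, 0.991, 0.137, 0.001]
force: [2.3, 1.5, 2.9]
finger_gap: 0.0422
grip_force: 40.0
```

```bash
python3 - <<'E'
from h import *
todo([.5097,-.197,.209]);print(read_state()['wrist_torque'],read_state()['tau'])
p,d=snapshot('wrist');cv2.imwrite('pics/w5.png',p)
E
```

```text
q [-0.436  0.308  1.555  0.     1.278  0.86 ] pos [ 0.5101 -0.197   0.2118] z [ 1.1e-03 -4.0e-04 -1.0e+00] F [2.3 1.5 2.9] t 22.05 units [-0.007 -0.002  0.057]
[ 0.3212999  -0.15434044  0.655712  ] [ -1.78164404 -51.56710267 -33.32444787  -0.29576448   0.14023153
   1.40379377]
```

View pics/w5.png

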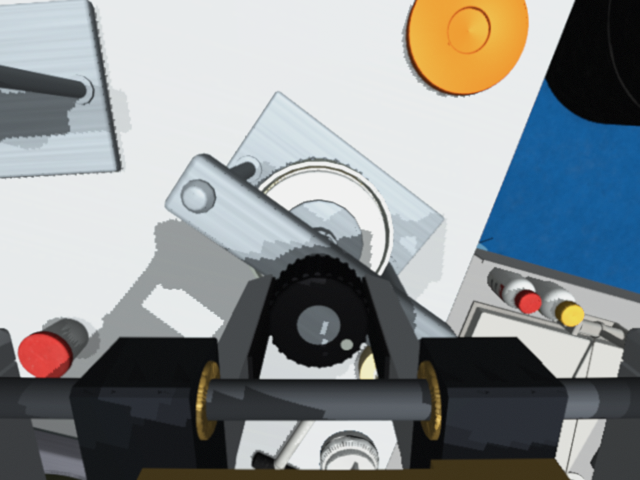

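The dot at (347,345) gives about 9.8 rad turned in total. Wrist torque has risen from about 0.1 to 0.7 N m and the last 8° slipped at constant torque, so the knob is at its stop. Starting turn of about 1.2 fits the measured height. Release and retreat upward.

drive_tool([
  [0,0,0,0,1],
  [0,0,0,0,1],
  [0,0,0,0,1],
  [0,0,0,0,1],
  [0,0,0,0,1],
  [0,0,-0.5,0,1],
  [0,0,-0.8,0,1],
  [0,0,-0.8,0,1],
  [0,0,0,0,1],
  [0,0,0,0,1],
])

```text
clock: 23.35
eef_pos: [0.5095, -0.197, 0.3155]
eef_rot: [-0.0, 0.991, 0.137, -0.001]
force: [0.1, 0.2, -0.7]
finger_gap: 0.0943
grip_force: 0.0
```

```bash
python3 - <<'E'
from h import *
todo([.5097,-.197,.209])
s,T=tool();p,d=snapshot('wrist');cv2.imwrite('pics/w6.png',p)
m=[]
for v in range(100,400,2):
  for u in range(200,440,2):
    if d[v,u]>0:
      w=world('wrist',u,v,d[v,u],T)
      if .2<w[2]<.25 and np.hypot(w[0]-.51,w[1]+.197)<.017: m.append(w)
m=np.array(m);print(len(m),np.median(m,0))
E
```

```text
q [-0.436  0.242  1.398 -0.     1.503  0.86 ] pos [ 0.5095 -0.197   0.3155] z [-1.2e-03  5.0e-04 -1.0e+00] F [ 0.1  0.2 -0.7] t 23.35 units [0.007 0.004 2.13 ]
479 [ 0.5103767  -0.19686443  0.21835109]
```

View pics/w6.png

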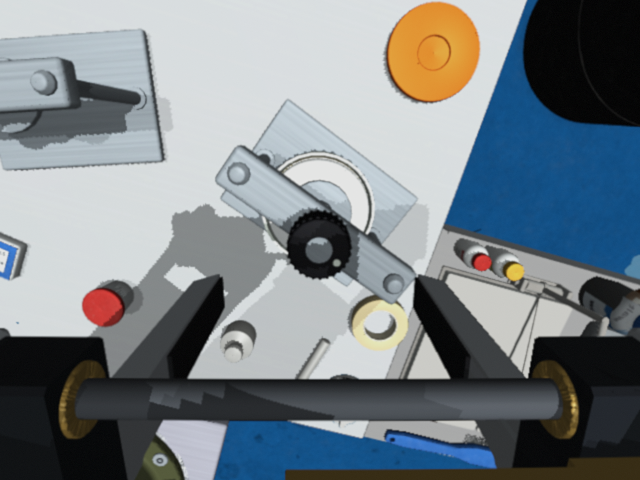

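The dot at (336,263) has not sprung back. The knob top is at z = 0.2183, against 0.218 when fully down. Nothing is touched, so I'm handing in.

```bash
python3 -c "
from cell import *
print(job_done())"
```

```text
the job is handed in; nothing more can be done
None
```

I screwed the full press down to its stop: the knob top measured 0.2183 m against 0.218 m when fully down. I then let go, backed the gripper clear and handed the job in at about 23 s. The empty press was left alone, and no verdict came back.

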